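Charge the sample mill and hold its safety cover down

ROBOT

A 6-joint arm with a two-finger parallel gripper is mounted at the origin on a cart in front of the work surface, level with it; the furniture and walls round the work are solid. World frame = base frame: x ahead of the robot, y to its left, z up, the work surface at z = 0. Lengths are in m, angles in degrees, forces in N, time in s.
With the tool pointing down it reaches from about 0.425 to 0.95 m from the base axis. Payload 14.7 kg.
Tool frame: the origin (TCP) lies midway between the tips of the shut fingers; the grasp point (between the pads) lies ctrl.hold_point_z behind it (ctrl.hold_point_z is the distance from the TCP to the grasp point, in m); z points along the fingers, y is the line along which they close (so a half turn about z gives the same grasp; the last joint's range is limited). The gripper opens to 85 mm and grips with 20 to 120 N. Pads are 22 mm wide; open, the fingers measure 114 mm over their backs; the gripper's body (76 mm by 85 mm) begins 54 mm behind the grasp point. The pads swing forward as they close: fully open they stand 13 mm farther back than shut.
Start: joints at [72.731, 27.513, 91.461, -0, 61.026, -2.67], TCP at [0.164, 0.629, 0.193] pointing down, gripper open.
Joint ranges: [-157.49, 157.49], [-46.99, 117.5], [13.45, 153.17], [-89.5, 269.5], [5.16, 153.95], [-167.48, 167.48]. Speed limits (degrees/s): [108.29, 108.29, 136.94, 172.46, 172.46, 172.46].

INTERFACE

Orientations are given as a 3x3 rotation matrix whose columns are the frame's x, y, z axes.
In Python, from station import ctrl, eoat, readout, grab_frame, calibration, workorder gives the robot as it stands. Calls block until the motion is done:
- ctrl.movep(position, orientation): joint-space move of the TCP to a pose.
- ctrl.move_linear(position, ori=None, max_speed=0.15, until_force=None): straight line of the TCP; ori=None keeps the orientation; max_speed is the mean speed in m/s. With until_force (N) it stops when the force on the tool has changed by that much, and returns True; else False.
- ctrl.set_joints(angles): joint-space move.
- eoat.set_gripper(opening): finger opening in m; the grip force is fixed at half the most; returns when the fingers have stopped.
- ctrl.wait(seconds).
- ctrl.ik(position, orientation): joint angles nearest the present ones, or None.
- readout.get_state(): the state.
- grab_frame(name): name is "scene" or "top" or "wrist"; returns the picture (420x560x3 uint8, red, green, blue); there is no depth.
- calibration(name): a dict with "mtx" (3x3 intrinsics, pixels), "k1" (the pictures are not rectified: a ray, as slopes to the right and down, at radius r is drawn at 1 + k1 r^2 times it, then the intrinsics apply), "T" (4x4, takes a point from camera to world coordinates); the wrist camera has in their place "T_tool_cam" (4x4, takes a point from camera to tool coordinates, whose origin is the TCP and whose axes are the flange's). Camera axes: x right, y down, z forward; pixel columns grow to the right and rows downward; lengths in m; the calibration is good to about 2 mm. A picture is of the moment at which its call begins: read the wrist's pose just before it. calibration takes no time and is no camera call.
A pose or a line that the arm cannot do raises ctrl.MotionError and nothing moves.
- workorder.sign_off(): hands the job in; it is judged then, once.
The state is a dict: "time_s": time; "q": joint angles; "joint_velocities": joint speeds; "joint_torque": joint torques, N m; "position": TCP position; "tcp_rot": TCP orientation; "wrist_force": force on the tool from outside, world axes, zero at the start; "torque": the same for the moment, N m; "opening": finger opening in m; "gripper_force": force on a finger pad.
Only numpy, scipy, OpenCV 4.12 (cv2) and the standard library are available. Lean on these libraries where they do the work, as an engineer would, in place of code of your own. Each camera call takes 0.05 s, during which the arm holds its last target. There are 200 camera calls.

TASK

Scoop bone chips from the steel tray with the small scoop and tip at least three of the five into the mill's bowl without spilling any on the bench, then put the scoop down in the tray or on the bench. Set the round cover with the black knob on the mill, spigot in the bowl, and press it straight down until the sprung safety ring is fully home (8 mm), firmly but without forcing it (never above 60 N): the mill runs only while it is held down, so keep it down for at least three seconds and finish while still holding it there. Leave the slide box and the two cassettes alone.

Things in the scene. Friction and masses are not known exactly. Their poses are not given: they have to be found in the camera images.
- mill: sample mill, white round motor base 124 mm across, fixed; origin at the centre of its underside on the bench, z up, front (grey plate, black rocker, lamp) to its -x. Its top, from the middle out: open steel bowl (bore 76 mm, rim 122 mm above the bench, 52 mm deep); grey sprung safety ring (91 to 109 mm across, top at 132 mm when up); white collar (rim at 117 mm)
- mill_bowl (a point): centre of the floor of the mill's grinding bowl, on the mill's axis, 70 mm above the bench; z up. A small beater, 10 mm high, stands in the middle
- mill_ring (a joint): travel of the grey safety ring, m: 0 = up, 0.008 = fully down on its stop. A spring pushes it up: it starts to give at 5 N, reaches the stop at 13 N and comes back when let go; the cover's weight (1.5 N) does not move it. The mill runs only while the ring is held down
- cover: the mill's loose milky-clear round cover, standing on the bench; origin at the centre of its underside, z up. From below: spigot 72 mm across (64 at its tapered foot), 18 mm high, enters the bowl; grey flange 105 mm across, 18 to 22.5 mm, rests on the ring; dome, top at 39 mm; black knob. On the mill its origin is 114 mm above the bench with the ring up, 106 mm pressed home
- cover_knob (a point): centre of the cover's black knob (27 mm across, from 43 to 67 mm above the cover's underside), 55 mm above the underside, on the cover's axis; axes as the cover's
- tray: oblong sheet-steel tray 187 x 78 mm, walls 28 mm high, fixed; origin on its underside, x along its length. Inside 74 mm wide; floor 2 mm above the bench, flat from x = -78 mm to the upright back wall at +77 mm; from x = -78 mm the -x end slopes up at 42 degrees to the rim at x = -108 mm
- scoop_pan (a point): point 10 mm above the underside of the middle of the scoop's pan. Small loose aluminium scoop lying flat in the tray; pan 64 x 56 mm, floor 1.5 mm thick, walls 26 mm high behind, 16 mm near the mouth. The open mouth is its -x end, 32 mm from this point, facing the tray's sloping end; the handle points to +x; z up
- scoop_handle (a point): point on the scoop's black handle (13 mm wide, 15 mm tall, flat sides, rising at 22 degrees, from 58 to 134 mm behind the pan's middle), 85 mm behind the pan's middle and 60 mm above the pan's underside, in mid-height; axes as the scoop's (x to the handle's end, z up)
- chip_0_c (a point): centre of dried bone chip 1 of 5: rounded cream-coloured chunks 13 to 15 mm across, 12 to 14 mm high, about 10 g, lying on the tray's floor between the scoop's mouth and the sloping end
- chip_1_c (a point): centre of dried bone chip 2 of 5: rounded cream-coloured chunks 13 to 15 mm across, 12 to 14 mm high, about 10 g, lying on the tray's floor between the scoop's mouth and the sloping end
- chip_2_c (a point): centre of dried bone chip 3 of 5: rounded cream-coloured chunks 13 to 15 mm across, 12 to 14 mm high, about 10 g, lying on the tray's floor between the scoop's mouth and the sloping end
- chip_3_c (a point): centre of dried bone chip 4 of 5: rounded cream-coloured chunks 13 to 15 mm across, 12 to 14 mm high, about 10 g, lying on the tray's floor between the scoop's mouth and the sloping end
- chip_4_c (a point): centre of dried bone chip 5 of 5: rounded cream-coloured chunks 13 to 15 mm across, 12 to 14 mm high, about 10 g, lying on the tray's floor between the scoop's mouth and the sloping end
- slide_box: white slide box 93 x 99 x 35 mm, a bystander; origin at the centre of its underside
- cassette_a: tissue cassette with a wax block, 29 x 40 x 12 mm, a bystander; origin at the centre of its underside
- cassette_b: another tissue cassette with a wax block, 29 x 40 x 12 mm, a bystander; origin at the centre of its underside
- scoop: the scoop as a whole; origin at the centre of the underside of its pan, axes as said for its pan and handle

How it is judged (in metres and radians):
On the way, in this order (a step that is already met when the one before it is completed fails the run):
1. the scoop is lifted clear of the tray with at least three chips in its pan (height (world z) of scoop_pan above 0.06 m and ((distance between chip_0_c and scoop_pan below 0.042 m and distance between chip_1_c and scoop_pan below 0.042 m and distance between chip_2_c and scoop_pan below 0.042 m) or (distance between chip_0_c and scoop_pan below 0.042 m and distance between chip_1_c and scoop_pan below 0.042 m and distance between chip_3_c and scoop_pan below 0.042 m) or (distance between chip_0_c and scoop_pan below 0.042 m and distance between chip_1_c and scoop_pan below 0.042 m and distance between chip_4_c and scoop_pan below 0.042 m) or (distance between chip_0_c and scoop_pan below 0.042 m and distance between chip_2_c and scoop_pan below 0.042 m and distance between chip_3_c and scoop_pan below 0.042 m) or (distance between chip_0_c and scoop_pan below 0.042 m and distance between chip_2_c and scoop_pan below 0.042 m and distance between chip_4_c and scoop_pan below 0.042 m) or (distance between chip_0_c and scoop_pan below 0.042 m and distance between chip_3_c and scoop_pan below 0.042 m and distance between chip_4_c and scoop_pan below 0.042 m) or (distance between chip_1_c and scoop_pan below 0.042 m and distance between chip_2_c and scoop_pan below 0.042 m and distance between chip_3_c and scoop_pan below 0.042 m) or (distance between chip_1_c and scoop_pan below 0.042 m and distance between chip_2_c and scoop_pan below 0.042 m and distance between chip_4_c and scoop_pan below 0.042 m) or (distance between chip_1_c and scoop_pan below 0.042 m and distance between chip_3_c and scoop_pan below 0.042 m and distance between chip_4_c and scoop_pan below 0.042 m) or (distance between chip_2_c and scoop_pan below 0.042 m and distance between chip_3_c and scoop_pan below 0.042 m and distance between chip_4_c and scoop_pan below 0.042 m))), for 0.2 s.
2. at least three chips lie in the mill's bowl ((((horizontal distance between chip_0_c and mill_bowl below 0.037 m and z of chip_0_c in the frame of mill_bowl between 0 and 0.042 m) and (horizontal distance between chip_1_c and mill_bowl below 0.037 m and z of chip_1_c in the frame of mill_bowl between 0 and 0.042 m) and (horizontal distance between chip_2_c and mill_bowl below 0.037 m and z of chip_2_c in the frame of mill_bowl between 0 and 0.042 m)) or ((horizontal distance between chip_0_c and mill_bowl below 0.037 m and z of chip_0_c in the frame of mill_bowl between 0 and 0.042 m) and (horizontal distance between chip_1_c and mill_bowl below 0.037 m and z of chip_1_c in the frame of mill_bowl between 0 and 0.042 m) and (horizontal distance between chip_3_c and mill_bowl below 0.037 m and z of chip_3_c in the frame of mill_bowl between 0 and 0.042 m)) or ((horizontal distance between chip_0_c and mill_bowl below 0.037 m and z of chip_0_c in the frame of mill_bowl between 0 and 0.042 m) and (horizontal distance between chip_1_c and mill_bowl below 0.037 m and z of chip_1_c in the frame of mill_bowl between 0 and 0.042 m) and (horizontal distance between chip_4_c and mill_bowl below 0.037 m and z of chip_4_c in the frame of mill_bowl between 0 and 0.042 m)) or ((horizontal distance between chip_0_c and mill_bowl below 0.037 m and z of chip_0_c in the frame of mill_bowl between 0 and 0.042 m) and (horizontal distance between chip_2_c and mill_bowl below 0.037 m and z of chip_2_c in the frame of mill_bowl between 0 and 0.042 m) and (horizontal distance between chip_3_c and mill_bowl below 0.037 m and z of chip_3_c in the frame of mill_bowl between 0 and 0.042 m)) or ((horizontal distance between chip_0_c and mill_bowl below 0.037 m and z of chip_0_c in the frame of mill_bowl between 0 and 0.042 m) and (horizontal distance between chip_2_c and mill_bowl below 0.037 m and z of chip_2_c in the frame of mill_bowl between 0 and 0.042 m) and (horizontal distance between chip_4_c and mill_bowl below 0.037 m and z of chip_4_c in the frame of mill_bowl between 0 and 0.042 m)) or ((horizontal distance between chip_0_c and mill_bowl below 0.037 m and z of chip_0_c in the frame of mill_bowl between 0 and 0.042 m) and (horizontal distance between chip_3_c and mill_bowl below 0.037 m and z of chip_3_c in the frame of mill_bowl between 0 and 0.042 m) and (horizontal distance between chip_4_c and mill_bowl below 0.037 m and z of chip_4_c in the frame of mill_bowl between 0 and 0.042 m)) or ((horizontal distance between chip_1_c and mill_bowl below 0.037 m and z of chip_1_c in the frame of mill_bowl between 0 and 0.042 m) and (horizontal distance between chip_2_c and mill_bowl below 0.037 m and z of chip_2_c in the frame of mill_bowl between 0 and 0.042 m) and (horizontal distance between chip_3_c and mill_bowl below 0.037 m and z of chip_3_c in the frame of mill_bowl between 0 and 0.042 m)) or ((horizontal distance between chip_1_c and mill_bowl below 0.037 m and z of chip_1_c in the frame of mill_bowl between 0 and 0.042 m) and (horizontal distance between chip_2_c and mill_bowl below 0.037 m and z of chip_2_c in the frame of mill_bowl between 0 and 0.042 m) and (horizontal distance between chip_4_c and mill_bowl below 0.037 m and z of chip_4_c in the frame of mill_bowl between 0 and 0.042 m)) or ((horizontal distance between chip_1_c and mill_bowl below 0.037 m and z of chip_1_c in the frame of mill_bowl between 0 and 0.042 m) and (horizontal distance between chip_3_c and mill_bowl below 0.037 m and z of chip_3_c in the frame of mill_bowl between 0 and 0.042 m) and (horizontal distance between chip_4_c and mill_bowl below 0.037 m and z of chip_4_c in the frame of mill_bowl between 0 and 0.042 m)) or ((horizontal distance between chip_2_c and mill_bowl below 0.037 m and z of chip_2_c in the frame of mill_bowl between 0 and 0.042 m) and (horizontal distance between chip_3_c and mill_bowl below 0.037 m and z of chip_3_c in the frame of mill_bowl between 0 and 0.042 m) and (horizontal distance between chip_4_c and mill_bowl below 0.037 m and z of chip_4_c in the frame of mill_bowl between 0 and 0.042 m)))), for 0.2 s.
3. the cover is held down on the mill with the safety ring home for 2 seconds (value of joint mill_ring above 0.0065 m and horizontal distance between cover_knob and mill_bowl below 0.006 m and z of cover_knob in the frame of mill_bowl below 0.094 m and angle between cover's own z axis and vertical below 0.07 rad and contact force between any of the fingers, the arm and cover above 4 N), for 2 s.
At the end, for the whole second after the job is handed in: Robot still pressing the cover (over 4 N), cover level (4 degrees) and centred (6 mm) on the mill, ring at least 6.5 of 8 mm down; three or more chips in the bowl, the others in bowl, tray or scoop; scoop let go, pan below 60 mm. All through the last second (all of step 3 and (((horizontal distance between chip_0_c and mill_bowl below 0.037 m and z of chip_0_c in the frame of mill_bowl between 0 and 0.042 m) and (horizontal distance between chip_1_c and mill_bowl below 0.037 m and z of chip_1_c in the frame of mill_bowl between 0 and 0.042 m) and (horizontal distance between chip_2_c and mill_bowl below 0.037 m and z of chip_2_c in the frame of mill_bowl between 0 and 0.042 m)) or ((horizontal distance between chip_0_c and mill_bowl below 0.037 m and z of chip_0_c in the frame of mill_bowl between 0 and 0.042 m) and (horizontal distance between chip_1_c and mill_bowl below 0.037 m and z of chip_1_c in the frame of mill_bowl between 0 and 0.042 m) and (horizontal distance between chip_3_c and mill_bowl below 0.037 m and z of chip_3_c in the frame of mill_bowl between 0 and 0.042 m)) or ((horizontal distance between chip_0_c and mill_bowl below 0.037 m and z of chip_0_c in the frame of mill_bowl between 0 and 0.042 m) and (horizontal distance between chip_1_c and mill_bowl below 0.037 m and z of chip_1_c in the frame of mill_bowl between 0 and 0.042 m) and (horizontal distance between chip_4_c and mill_bowl below 0.037 m and z of chip_4_c in the frame of mill_bowl between 0 and 0.042 m)) or ((horizontal distance between chip_0_c and mill_bowl below 0.037 m and z of chip_0_c in the frame of mill_bowl between 0 and 0.042 m) and (horizontal distance between chip_2_c and mill_bowl below 0.037 m and z of chip_2_c in the frame of mill_bowl between 0 and 0.042 m) and (horizontal distance between chip_3_c and mill_bowl below 0.037 m and z of chip_3_c in the frame of mill_bowl between 0 and 0.042 m)) or ((horizontal distance between chip_0_c and mill_bowl below 0.037 m and z of chip_0_c in the frame of mill_bowl between 0 and 0.042 m) and (horizontal distance between chip_2_c and mill_bowl below 0.037 m and z of chip_2_c in the frame of mill_bowl between 0 and 0.042 m) and (horizontal distance between chip_4_c and mill_bowl below 0.037 m and z of chip_4_c in the frame of mill_bowl between 0 and 0.042 m)) or ((horizontal distance between chip_0_c and mill_bowl below 0.037 m and z of chip_0_c in the frame of mill_bowl between 0 and 0.042 m) and (horizontal distance between chip_3_c and mill_bowl below 0.037 m and z of chip_3_c in the frame of mill_bowl between 0 and 0.042 m) and (horizontal distance between chip_4_c and mill_bowl below 0.037 m and z of chip_4_c in the frame of mill_bowl between 0 and 0.042 m)) or ((horizontal distance between chip_1_c and mill_bowl below 0.037 m and z of chip_1_c in the frame of mill_bowl between 0 and 0.042 m) and (horizontal distance between chip_2_c and mill_bowl below 0.037 m and z of chip_2_c in the frame of mill_bowl between 0 and 0.042 m) and (horizontal distance between chip_3_c and mill_bowl below 0.037 m and z of chip_3_c in the frame of mill_bowl between 0 and 0.042 m)) or ((horizontal distance between chip_1_c and mill_bowl below 0.037 m and z of chip_1_c in the frame of mill_bowl between 0 and 0.042 m) and (horizontal distance between chip_2_c and mill_bowl below 0.037 m and z of chip_2_c in the frame of mill_bowl between 0 and 0.042 m) and (horizontal distance between chip_4_c and mill_bowl below 0.037 m and z of chip_4_c in the frame of mill_bowl between 0 and 0.042 m)) or ((horizontal distance between chip_1_c and mill_bowl below 0.037 m and z of chip_1_c in the frame of mill_bowl between 0 and 0.042 m) and (horizontal distance between chip_3_c and mill_bowl below 0.037 m and z of chip_3_c in the frame of mill_bowl between 0 and 0.042 m) and (horizontal distance between chip_4_c and mill_bowl below 0.037 m and z of chip_4_c in the frame of mill_bowl between 0 and 0.042 m)) or ((horizontal distance between chip_2_c and mill_bowl below 0.037 m and z of chip_2_c in the frame of mill_bowl between 0 and 0.042 m) and (horizontal distance between chip_3_c and mill_bowl below 0.037 m and z of chip_3_c in the frame of mill_bowl between 0 and 0.042 m) and (horizontal distance between chip_4_c and mill_bowl below 0.037 m and z of chip_4_c in the frame of mill_bowl between 0 and 0.042 m))) and ((horizontal distance between chip_0_c and mill_bowl below 0.037 m and z of chip_0_c in the frame of mill_bowl between 0 and 0.042 m) or (x of chip_0_c in the frame of tray between -0.11 and 0.08 m and y of chip_0_c in the frame of tray between -0.04 and 0.04 m and height (world z) of chip_0_c below 0.045 m) or distance between chip_0_c and scoop_pan below 0.042 m) and ((horizontal distance between chip_1_c and mill_bowl below 0.037 m and z of chip_1_c in the frame of mill_bowl between 0 and 0.042 m) or (x of chip_1_c in the frame of tray between -0.11 and 0.08 m and y of chip_1_c in the frame of tray between -0.04 and 0.04 m and height (world z) of chip_1_c below 0.045 m) or distance between chip_1_c and scoop_pan below 0.042 m) and ((horizontal distance between chip_2_c and mill_bowl below 0.037 m and z of chip_2_c in the frame of mill_bowl between 0 and 0.042 m) or (x of chip_2_c in the frame of tray between -0.11 and 0.08 m and y of chip_2_c in the frame of tray between -0.04 and 0.04 m and height (world z) of chip_2_c below 0.045 m) or distance between chip_2_c and scoop_pan below 0.042 m) and ((horizontal distance between chip_3_c and mill_bowl below 0.037 m and z of chip_3_c in the frame of mill_bowl between 0 and 0.042 m) or (x of chip_3_c in the frame of tray between -0.11 and 0.08 m and y of chip_3_c in the frame of tray between -0.04 and 0.04 m and height (world z) of chip_3_c below 0.045 m) or distance between chip_3_c and scoop_pan below 0.042 m) and ((horizontal distance between chip_4_c and mill_bowl below 0.037 m and z of chip_4_c in the frame of mill_bowl between 0 and 0.042 m) or (x of chip_4_c in the frame of tray between -0.11 and 0.08 m and y of chip_4_c in the frame of tray between -0.04 and 0.04 m and height (world z) of chip_4_c below 0.045 m) or distance between chip_4_c and scoop_pan below 0.042 m) and contact force between the fingers and scoop below 0.1 N and height (world z) of scoop_pan below 0.06 m and linear speed of scoop below 0.05 m/s); the arm keeps its last pose, push and grip.
It fails at once if the cover is pressed on the mill with more than 60 N (contact force between cover and mill above 60 N).
It fails at once if the slide box is pushed more than 30 mm (distance of slide_box from where it was at the start of the episode above 0.03 m).
It fails at once if a cassette is pushed more than 30 mm (distance of cassette_a from where it was at the start of the episode above 0.03 m).
It fails at once if a cassette is pushed more than 30 mm (distance of cassette_b from where it was at the start of the episode above 0.03 m).
It also fails if it takes over 72 s, if anything falls off the work surface, if the arm or the gripper's body presses on something with over 40 N, if the wrist force passes 120 N, or if a joint passes its speed limit or range.

## Working session

There is one attempt and no reset: what is moved stays moved. The work goes in short steps, each a Python script; the robot and the scene stay as the last script left them, time stands still between calls to the robot, and variables do not carry over. Pictures are saved under pics/ and viewed, at most 10 in all, crops included, and the job is handed in when it is done.

```bash
ls; mkdir -p pics
python3 - <<'E'
from station import ctrl, eoat, readout, grab_frame, calibration
import cv2, numpy as np
for n in ("scene","top"):
    cv2.imwrite(f"pics/{n}0.png", grab_frame(n)[:,:,::-1])
    c=calibration(n); print(n,c["mtx"].tolist(),c["k1"],np.round(c["T"],3).tolist())
c=calibration("wrist"); print({k:np.round(v,4).tolist() for k,v in c.items()})
s=readout.get_state(); print(s["time_s"],np.round(s["tcp_rot"],3).tolist(),s["opening"],ctrl.hold_point_z)
E
```

```text
pics
scene [[462.7475810558693, 0.0, 276.14328564777554], [0.0, 462.7475810558693, 201.29969828179173], [0.0, 0.0, 1.0]] 0.04699868055811447 [[0.661, -0.512, 0.548, -0.037], [-0.75, -0.465, 0.47, -0.456], [0.014, -0.722, -0.692, 0.811], [0.0, 0.0, 0.0, 1.0]]
top [[437.1148980545952, 0.0, 279.5498135902615], [0.0, 437.1148980545952, 209.17615079649664], [0.0, 0.0, 1.0]] -0.006287500844302362 [[0.005, -0.997, 0.075, 0.429], [-1.0, -0.007, -0.015, 0.039], [0.016, -0.075, -0.997, 1.246], [0.0, 0.0, 0.0, 1.0]]
{'mtx': [[344.6178, 0.0, 277.8182], [0.0, 344.6178, 209.6936], [0.0, 0.0, 1.0]], 'k1': -0.0374, 'T_tool_cam': [[-0.0009, -0.9535, -0.3013, 0.0783], [1.0, -0.0011, 0.0004, -0.0014], [-0.0008, -0.3013, 0.9535, -0.1802], [0.0, 0.0, 0.0, 1.0]]}
0.1 [[-0.968, 0.252, -0.0], [0.252, 0.968, -0.001], [0.0, -0.001, -1.0]] 0.08579522161229722 0.0187
```

View pics/top0.png

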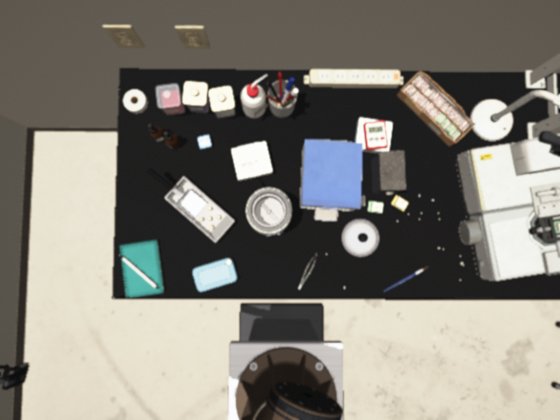

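View pics/scene0.png

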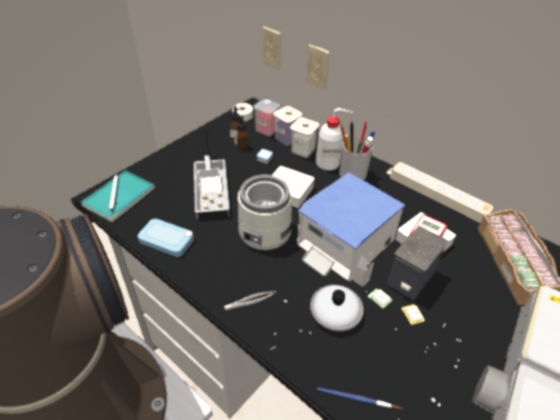

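The top view shows the mill at (269,211), the tray at (199,209) with its handle end at about (155,170), and the cover at (360,238). The slide box is at (252,160), the cassettes are at (375,207) and (400,203), and a tall blue centrifuge sits at (331,175). Next I'll get rough positions and take wrist close-ups.

```bash
cat > h.py <<'E'
from station import ctrl, eoat, readout, grab_frame, calibration, workorder
import cv2, numpy as np
def campose(n, st=None):
    c=calibration(n)
    if n!="wrist": return c, np.array(c["T"])
    T=np.eye(4); T[:3,:3]=st["tcp_rot"]; T[:3,3]=st["position"]
    return c, T@np.array(c["T_tool_cam"])
def cast(px, z, c, T):
    "pixels -> world points on plane height z"
    u=cv2.undistortPoints(np.array(px,float).reshape(-1,1,2),np.array(c["mtx"]),np.array([c["k1"],0,0,0.])).reshape(-1,2)
    d=np.c_[u,np.ones(len(u))]@T[:3,:3].T
    return T[:3,3]+d*((z-T[2,3])/d[:,2])[:,None]
def down(a):
    "tool pointing down, closing axis y at world angle a (deg)"
    a=np.radians(a); y=np.array([np.cos(a),np.sin(a),0]); z=np.array([0,0,-1.]); return np.c_[np.cross(y,z),y,z]
def snap(n,name):
    st=readout.get_state(); im=grab_frame(n)
    cv2.imwrite(f"pics/{name}.png",im[:,:,::-1]); np.savez(f"pics/{name}.npz",im=im,R=st["tcp_rot"],p=st["position"]); return im,st
def rep():
    s=readout.get_state(); print("t %.2f p %s op %.4f gf %.1f wf %s"%(s["time_s"],np.round(s["position"],4),s["opening"],s["gripper_force"],np.round(s["wrist_force"],1)),np.round(s["q"],0)); return s
E
python3 - <<'E'
from h import *
c,T=campose("top")
for n,p,z in [("mill",(269,211),.12),("tray",(199,209),.03),("handle tip",(153,170),.08),("cover",(360,238),.04),("slide",(252,160),.035),("blue",(331,175),.15)]:
    print(n,np.round(cast([p],z,c,T),3))
ty=[-60,-45,-30]
for a in range(-180,181,45):
    for x,y in [(.42,.2),(.5,.3)]:
        q=ctrl.ik([x,y,.3],down(a)); print(a,x,y,None if q is None else np.round(q))
E
```

```text
mill [[0.509 0.048 0.12 ]]
tray [[0.52  0.244 0.03 ]]
handle tip [[0.62  0.361 0.08 ]]
cover [[ 0.442 -0.203  0.04 ]]
slide [[0.658 0.098 0.035]]
blue [[ 0.6   -0.108  0.15 ]]
-180 0.42 0.2 [  22.    6.  106.   -0.   67. -158.]
-180 0.5 0.3 [  28.   17.   93.   -0.   71. -152.]
-135 0.42 0.2 [ 22.   6. 106.  -0.  67. 157.]
-135 0.5 0.3 [ 28.  17.  93.  -0.  71. 163.]
-90 0.42 0.2 [ 22.   6. 106.  -0.  67. 112.]
-90 0.5 0.3 [ 28.  17.  93.  -0.  71. 118.]
-45 0.42 0.2 [ 22.   6. 106.  -0.  67.  67.]
-45 0.5 0.3 [28. 17. 93. -0. 71. 73.]
0 0.42 0.2 [ 22.   6. 106.  -0.  67.  22.]
0 0.5 0.3 [28. 17. 93. -0. 71. 28.]
45 0.42 0.2 [ 22.   6. 106.  -0.  67. -23.]
45 0.5 0.3 [ 28.  17.  93.  -0.  71. -17.]
90 0.42 0.2 [ 22.   6. 106.  -0.  67. -68.]
90 0.5 0.3 [ 28.  17.  93.  -0.  71. -62.]
135 0.42 0.2 [  22.    6.  106.   -0.   67. -113.]
135 0.5 0.3 [  28.   17.   93.   -0.   71. -107.]
180 0.42 0.2 [  22.    6.  106.   -0.   67. -158.]
180 0.5 0.3 [  28.   17.   93.   -0.   71. -152.]
```

Run:
```python
from h import *
ctrl.movep([0.50,0.19,0.26],down(-41)); rep()
snap("wrist","w1"); rep()
```

```text
t 2.11 p [0.4998 0.1907 0.2599] op 0.0856 gf 0.0 wf [-0.3 -0.2 -0.4] [ 18.  14. 102.   0.  64.  59.]
t 2.16 p [0.4998 0.1908 0.2599] op 0.0856 gf 0.0 wf [ 0.6  0.  -0.7] [ 18.  14. 102.   0.  64.  59.]
```

View pics/w1.png

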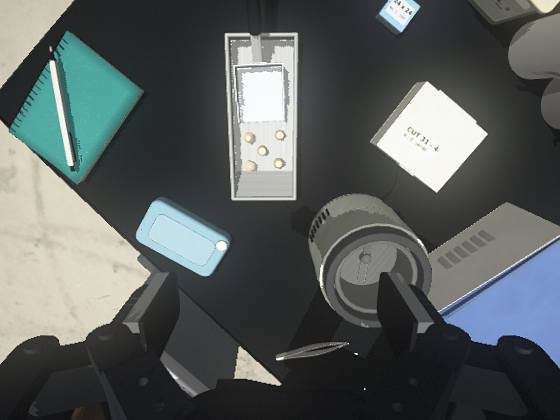

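The wrist view shows the tray upright in the image: rim corners at about (225,34), (299,33), (296,199) and (233,199), and the pan at (235-284, 65-123). The five chips are at (249,137), (280,135), (262,150), (249,166) and (278,163). The handle goes up at x≈257 and the mill top is near (377,266). I'll zoom in on both.

Run:
```python
from h import *
im=cv2.imread("pics/w1.png")
a=cv2.resize(im[0:210,210:320],None,fx=2.8,fy=2.8,interpolation=cv2.INTER_CUBIC)
b=cv2.resize(im[190:340,300:440],None,fx=3.3,fy=3.3,interpolation=cv2.INTER_CUBIC)
o=np.zeros((590,800,3),np.uint8); o[:a.shape[0],:a.shape[1]]=a; o[:b.shape[0],320:320+b.shape[1]]=b
cv2.imwrite("pics/z1.png",o)
```

```text
(no output)
```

View pics/z1.png

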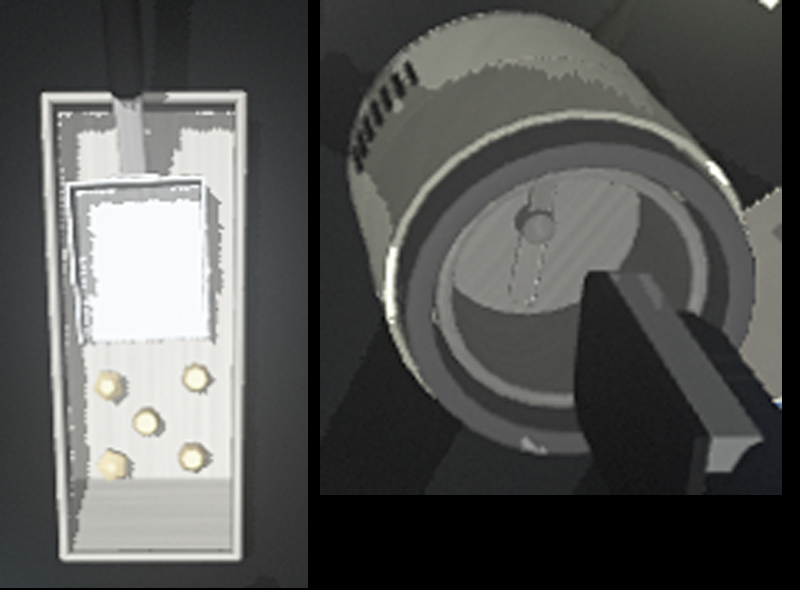

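Run:
```python
from h import *
d=np.load("pics/w1.npz"); c,T=campose("wrist",dict(tcp_rot=d["R"],position=d["p"]))
A=lambda pts:(np.array(pts,float)/2.8+[210,0]); B=lambda pts:((np.array(pts,float)-[320,0])/3.3+[300,190])
r=cast(A([(42,94),(246,92),(243,559),(59,560)]),.028,c,T)[:,:2]; print(np.round(r,4).tolist(),[round(float(np.linalg.norm(r[i]-r[i-1])),4) for i in range(4)])
u=(r[0]+r[1]-r[2]-r[3]); u/=np.linalg.norm(u); yaw=np.degrees(np.arctan2(u[1],u[0])); v=np.array([-u[1],u[0]])
back=(r[0]+r[1])/2; front=(r[2]+r[3])/2; org=(back-u*.079+front+u*.108)/2
print("tray yaw",yaw,"org",org, "len",np.linalg.norm(back-front))
def loc(name,pts,z):
    w=cast(A(pts),z,c,T)[:,:2]; print(name,np.round(w,4).tolist(),"tray",np.round(np.c_[(w-org)@u,(w-org)@v],4).tolist())
loc("lip",[(85,342),(210,340)],.0035)
loc("rear top",[(68,183),(208,178)],.0275)
loc("floor/slope foot",[(78,479),(235,479)],.002)
loc("stem",[(131,130)],.045); loc("handle",[(126,50)],.07)
loc("chips",[(108,384),(196,378),(147,422),(113,464),(192,457)],.009)
def circ(p,z):
    w=cast(B(p),z,c,T)[:,:2]; M=np.c_[2*w,np.ones(len(w))]; s=np.linalg.lstsq(M,(w**2).sum(1),rcond=None)[0]
    print("circ",np.round(s[:2],4),"dia",2*np.sqrt(s[2]+s[:2]@s[:2]))
circ([(405,300),(600,142),(755,280),(530,450),(450,205),(700,185),(440,390)],.132)
circ([(437,285),(590,170),(705,280),(560,405)],.122)
# IK checks
yw=np.radians(yaw)
```

```text
[[0.5517, 0.3396], [0.612, 0.288], [0.4895, 0.1443], [0.4275, 0.1975]] [0.1887, 0.0794, 0.1888, 0.0818]
tray yaw 49.211372850176005 org [0.52964964 0.2533295 ] len 0.18877636490587701
lip [[0.4974, 0.2598], [0.5395, 0.2243]] tray [[-0.0162, 0.0287], [-0.0155, -0.0264]]
rear top [[0.5371, 0.3092], [0.5804, 0.2739]] tray [[0.0472, 0.0308], [0.0488, -0.025]]
floor/slope foot [[0.453, 0.2168], [0.5076, 0.1694]] tray [[-0.0777, 0.0342], [-0.0779, -0.0381]]
stem [[0.5683, 0.3047]] tray [[0.0641, 0.0043]]
handle [[0.5829, 0.3214]] tray [[0.0863, 0.0041]]
chips [[0.4934, 0.2398], [0.5244, 0.2163], [0.4953, 0.216], [0.4712, 0.212], [0.5001, 0.191]] tray [[-0.0339, 0.0186], [-0.0315, -0.0202], [-0.0507, 0.0016], [-0.0695, 0.0173], [-0.0664, -0.0183]]
circ [0.5114 0.0498] dia 0.10578354005329567
circ [0.5107 0.049 ] dia 0.08388903654298373
```

```bash
cat >> h.py <<'E'
TRAY=np.array([0.5296,0.2533]); TY=49.2; MILL=np.array([0.5105,0.0495])
HP=np.array([.085,0,.060]); LIP=np.array([-.032,0,.0015]); HOLD=ctrl.hold_point_z
from scipy.spatial.transform import Rotation as Rn
def tool(pt_s, pt_w, yaw, pitch, g):
    "TCP pose that puts scoop point pt_s at pt_w; pitch>0 mouth up; g grasp lean"
    Rs=Rn.from_euler("ZY",[yaw,pitch],degrees=True).as_matrix(); a=np.radians(g)
    Rt=np.c_[[np.cos(a),0,np.sin(a)],[0,-1,0],[np.sin(a),0,-np.cos(a)]]
    org=np.array(pt_w)-Rs@pt_s
    return org+Rs@(HP+HOLD*Rt[:,2]), Rs@Rt
def tray2w(x,y,z):
    t=np.radians(TY); return np.array([TRAY[0]+x*np.cos(t)-y*np.sin(t),TRAY[1]+x*np.sin(t)+y*np.cos(t),z])
E
python3 - <<'E'
from h import *
for g in (0,15):
  print("g",g,"grasp",np.round(ctrl.ik(*tool(HP,tray2w(.101,.0045,.062),50.9,0,g))))
  q=ctrl.ik(*tool(LIP,tray2w(-.078,.0,.004),49.2,15,g)); print("scoop", None if q is None else np.round(q))
  for yaw in (0,20,40,60):
    m=MILL+.018*np.array([np.cos(np.radians(yaw)),np.sin(np.radians(yaw))])
    for p in (12,-30,-60,-75):
      q=ctrl.ik(*tool(LIP,[*m,.14],yaw,p,g)); print(yaw,p,None if q is None else np.round(q))
E
```

```text
g 0 grasp [27. 39. 94. -0. 47. 66.]
scoop [28. 45. 88. -6. 61. 72.]
0 12 [ 1. 37. 81.  0. 74. 91.]
0 -30 [  3.   9. 122.  -4.  19.  96.]
0 -60 None
0 -75 None
20 12 [ 8. 37. 82. -3. 73. 79.]
20 -30 [ -2.   9. 122.  29.  23.  43.]
20 -60 [-23.  12. 151. 128.  48. -75.]
20 -75 None
40 12 [13. 35. 85. -6. 71. 66.]
40 -30 [ -6.  11. 120.  40.  34.  13.]
40 -60 [-35.  17. 141.  91.  57. -64.]
40 -75 [-49.  34. 147.  92.  75. -91.]
60 12 [19. 32. 91. -9. 66. 53.]
60 -30 [ -9.  13. 116.  40.  46.  -7.]
60 -60 [-36.  22. 128.  69.  67. -58.]
60 -75 [-46.  35. 130.  71.  80. -75.]
g 15 grasp [ 23.  34. 108.  16.  26.  48.]
scoop [ 25.  39. 102.  -0.  40.  65.]
0 12 [ 2. 29. 96. -0. 53. 92.]
0 -30 [   3.    9.  135.  194.   10. -102.]
0 -60 None
0 -75 None
20 12 [ 6. 28. 96.  1. 53. 75.]
20 -30 [ -8.  10. 135. 106.  20. -38.]
20 -60 None
20 -75 None
40 12 [ 9. 27. 98.  2. 52. 58.]
40 -30 [-16.  13. 130.  80.  36. -33.]
40 -60 [-42.  33. 146.  98.  75. -90.]
40 -75 [ -51.   54.  148.   89.   89. -111.]
60 12 [ 12.  25. 101.   3.  51.  41.]
60 -30 [-19.  17. 124.  63.  51. -36.]
60 -60 [-42.  34. 131.  75.  78. -75.]
60 -75 [-48.  48. 130.  72.  91. -88.]
```

Run:
```python
from h import *
r=lambda q: None if q is None else np.round(q).astype(int).tolist()
for g in (-10,-20):
  print("g",g,"grasp",r(ctrl.ik(*tool(HP,tray2w(.101,.0045,.062),50.9,0,g))),"scoop",r(ctrl.ik(*tool(LIP,tray2w(-.078,.0,.004),49.2,15,g))))
  for yaw in (20,40,60,80,100):
    m=MILL+.018*np.array([np.cos(np.radians(yaw)),np.sin(np.radians(yaw))])
    for p in (12,-30,-60,-75):
      print(yaw,p,r(ctrl.ik(*tool(LIP,[*m,.14],yaw,p,g))))
```

```text
g -10 grasp [29, 44, 84, -4, 61, 70] scoop [30, 51, 78, -8, 75, 74]
20 12 [9, 43, 72, -4, 87, 80]
20 -30 [1, 12, 113, 11, 36, 63]
20 -60 [-17, 4, 143, 110, 29, -48]
20 -75 None
40 12 [16, 41, 77, -9, 83, 68]
40 -30 [-1, 13, 112, 20, 41, 35]
40 -60 [-28, 9, 136, 80, 46, -43]
40 -75 [-44, 22, 144, 89, 64, -75]
60 12 [22, 37, 84, -14, 77, 58]
60 -30 [-2, 14, 111, 24, 48, 13]
60 -60 [-31, 16, 125, 62, 60, -44]
60 -75 [-43, 27, 129, 68, 73, -65]
80 12 [28, 32, 95, -18, 69, 47]
80 -30 [-3, 15, 109, 24, 56, -7]
80 -60 [-29, 23, 114, 49, 73, -47]
80 -75 [-38, 33, 114, 54, 83, -60]
100 12 [33, 26, 106, -24, 60, 37]
100 -30 [-3, 16, 108, 22, 63, -24]
100 -60 [-24, 29, 103, 39, 84, -52]
100 -75 [-31, 39, 99, 43, 95, -59]
g -20 grasp [31, 49, 74, -7, 75, 73] scoop [31, 58, 68, -10, 88, 75]
20 12 [9, 50, 62, -6, 100, 80]
20 -30 [3, 16, 104, 4, 50, 71]
20 -60 [-11, 1, 135, 68, 21, -2]
20 -75 [-26, 5, 150, 116, 41, -63]
40 12 [17, 47, 68, -12, 95, 70]
40 -30 [4, 16, 105, 8, 51, 49]
40 -60 [-21, 6, 130, 61, 40, -18]
40 -75 [-38, 12, 140, 82, 54, -56]
60 12 [25, 43, 78, -18, 87, 60]
60 -30 [4, 16, 105, 10, 54, 28]
60 -60 [-24, 12, 122, 51, 55, -28]
60 -75 [-38, 19, 127, 63, 66, -53]
80 12 [32, 37, 90, -24, 77, 52]
80 -30 [5, 15, 106, 12, 57, 8]
80 -60 [-24, 18, 113, 43, 67, -37]
80 -75 [-34, 26, 113, 50, 77, -53]
100 12 [39, 30, 104, -31, 66, 46]
100 -30 [5, 14, 107, 12, 60, -11]
100 -60 [-20, 24, 103, 34, 78, -45]
100 -75 [-29, 33, 100, 40, 89, -55]
```

Run:
```python
from h import *
G=-20
p,R=tool(HP,tray2w(.101,.0045,.062),50.9,0,G)
eoat.set_gripper(.05)
ctrl.movep(p-.09*R[:,2],R); ctrl.move_linear(p,max_speed=.12); rep()
eoat.set_gripper(0.0); rep()
L=lambda x,z,pt,y=-.0008: tool(LIP,tray2w(x,y,z),TY,pt,G)
ctrl.move_linear(*L(-.018,.0045,0),max_speed=.05); rep()
print(ctrl.move_linear(*L(-.060,.0036,-.5),max_speed=.07,until_force=20)); rep()
print(ctrl.move_linear(*L(-.076,.0036,-.5),max_speed=.05,until_force=20)); rep()
snap("wrist","w2"); snap("scene","s2")
a=cv2.imread("pics/w2.png"); cv2.imwrite("pics/w2c.png",cv2.resize(a[0:320,120:460],None,fx=1.8,fy=1.8))
```

```text
t 4.49 p [0.5889 0.3281 0.0454] op 0.0503 gf 0.0 wf [-0.7  0.7  0.2] [31. 49. 74. -7. 75. 73.]
t 5.03 p [0.5881 0.3278 0.0444] op -0.0000 gf 0.0 wf [ 0.  -0.   0.2] [31. 49. 74. -7. 75. 73.]
t 5.28 p [0.5911 0.3223 0.0455] op 0.0002 gf 0.0 wf [ 1.1  0.3 -0.1] [30. 49. 74. -7. 75. 74.]
False
t 6.04 p [0.5634 0.2911 0.0456] op 0.0001 gf 0.0 wf [ 0.9 -0.1  0.2] [29. 46. 82. -7. 71. 73.]
False
t 6.51 p [0.5526 0.2786 0.0456] op 0.0001 gf 0.0 wf [ 0.3 -0.1 -0.7] [28. 45. 84. -7. 69. 73.]
```

View pics/w2c.png

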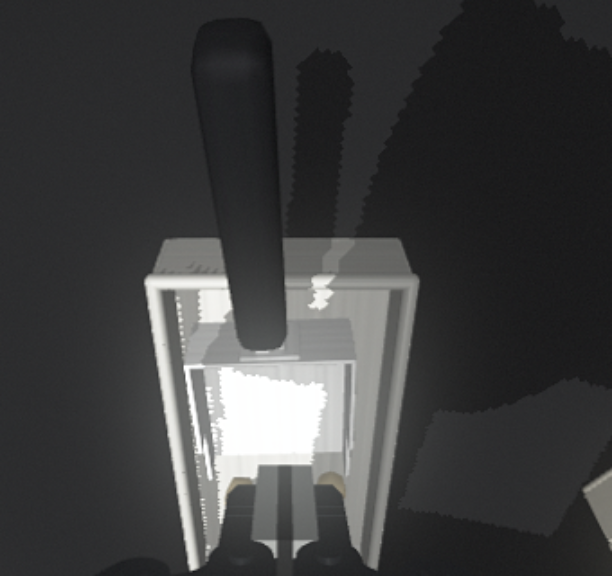

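The gripper closed to 0 and missed the handle. The image shows the scoop lying behind the fingers, with the handle running from (262,340) to (232,40) in the crop, and the chips in front at (240,488) and (330,485). I'll measure where the handle really is.

Run:
```python
from h import *
t=np.radians(TY); u=np.array([np.cos(t),np.sin(t)]); v=np.array([-u[1],u[0]])
d=np.load("pics/w2.npz"); c,T=campose("wrist",dict(tcp_rot=d["R"],position=d["p"]))
C=lambda p:np.array(p,float)/1.8+[120,0]
def loc(n,pts,z):
    w=cast(C(pts),z,c,T)[:,:2]-TRAY; print(n,z,np.round(np.c_[w@u,w@v],4).tolist())
loc("tray back corners",[(148,283),(418,283)],.028)
loc("pan rear top",[(187,365),(355,362)],.028)
loc("pan rear foot",[(207,320),(350,320)],.028)
for z in (.03,.045,.06): loc("handle base",[(262,345)],z)
for z in (.03,.05,.08): loc("handle end",[(232,35)],z)
print(T[:3,3], (T[:2,3]-TRAY)@u)
rep()
```

```text
tray back corners 0.028 [[0.0785, 0.0396], [0.0784, -0.0397]]
pan rear top 0.028 [[0.0487, 0.0309], [0.0499, -0.0231]]
pan rear foot 0.028 [[0.0657, 0.0232], [0.0657, -0.0205]]
handle base 0.03 [[0.0578, 0.0065]]
handle base 0.045 [[0.068, 0.0058]]
handle base 0.06 [[0.0781, 0.0052]]
handle end 0.03 [[0.1438, 0.0115]]
handle end 0.05 [[0.1465, 0.01]]
handle end 0.08 [[0.1507, 0.0077]]
[0.63853121 0.37843242 0.18965358] 0.16590252145065107
t 6.61 p [0.5528 0.2788 0.0456] op 0.0002 gf 0.0 wf [-0.4  0.1 -0.4] [28. 45. 84. -7. 69. 73.]
```

View pics/s2.png

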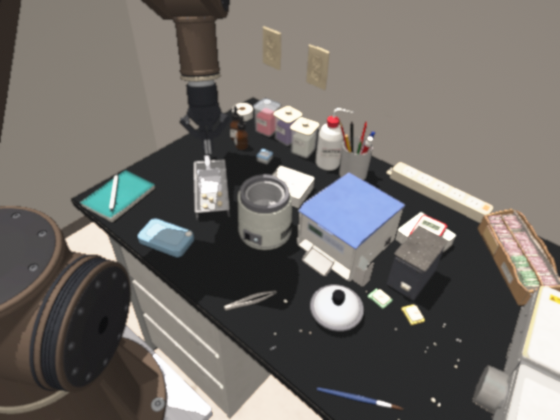

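Run:
```python
from h import *
s=rep(); ctrl.move_linear(np.array(s["position"])+[0,0,.09],max_speed=.25)
eoat.set_gripper(.05)
G=-20
p,R=tool(HP,tray2w(.101,.006,.062),51.2,0,G); p=p+.006*R[:,2]
ctrl.movep(p-.07*R[:,2],R); print(ctrl.move_linear(p,max_speed=.12,until_force=8)); rep()
a,_=snap("wrist","w3a")
eoat.set_gripper(0.0); rep()
b,_=snap("wrist","w3b"); s2,_=snap("scene","s3")
o=np.hstack([a[0:400,130:430],b[0:400,130:430]]); 
k=cv2.resize(s2[60:240,150:250],None,fx=2,fy=2); o=np.hstack([o,np.vstack([k,np.zeros((40,200,3),np.uint8)])])
cv2.imwrite("pics/w3.png",o[:,:,::-1])
```

```text
t 6.61 p [0.5528 0.2788 0.0456] op 0.0002 gf 0.0 wf [-0.4  0.1 -0.4] [28. 45. 84. -7. 69. 73.]
False
t 8.82 p [0.5863 0.3272 0.0397] op 0.0502 gf 0.0 wf [-0.3 -0.6  0.2] [31. 50. 75. -7. 74. 73.]
t 9.41 p [0.5857 0.3271 0.0388] op 0.0001 gf 0.0 wf [ 0.1  0.5 -0.3] [31. 50. 75. -7. 74. 73.]
```

View pics/w3.png

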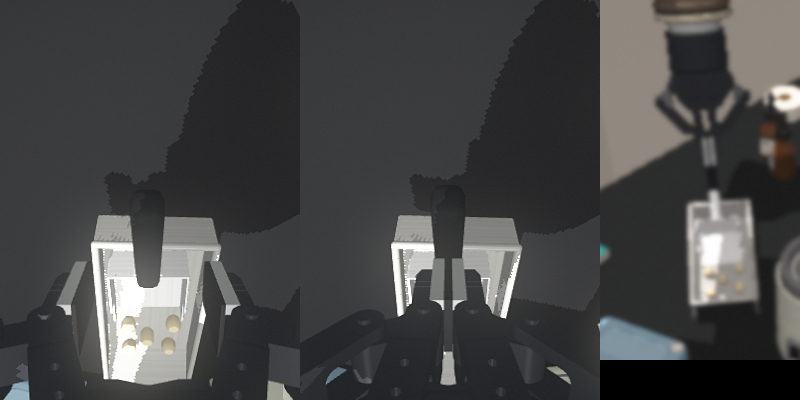

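The wrist and scene crops show the shut fingers standing above or in front of the handle, with tips at (445,258) overlapping the handle's lower part. So the handle isn't at the height I took. I'll triangulate it from the two wrist views and the scene view.

Run:
```python
from h import *
t=np.radians(TY); u=np.array([np.cos(t),np.sin(t)]); v=np.array([-u[1],u[0]])
def ray(n,px,cam="wrist"):
    if cam=="wrist":
        d=np.load(f"pics/{n}.npz"); c,T=campose("wrist",dict(tcp_rot=d["R"],position=d["p"]))
    else: c,T=campose(cam)
    a=cast([px],0,c,T)[0]; o=T[:3,3]; return o,(a-o)/np.linalg.norm(a-o)
def tri(rs):
    A=sum(np.eye(3)-np.outer(d,d) for o,d in rs); b=sum((np.eye(3)-np.outer(d,d))@o for o,d in rs)
    p=np.linalg.solve(A,b); w=p[:2]-TRAY
    print("tray xyz",np.round([w@u,w@v,p[2]],4),"resid",[round(float(np.linalg.norm((np.eye(3)-np.outer(d,d))@(p-o))),4) for o,d in rs])
tri([ray("w3a",(278,190)),ray("w2",(249,12))])
tri([ray("w3a",(277,287)),ray("w2",(265.5,192))])
d=np.load("pics/w1.npz"); c,T=campose("wrist",dict(tcp_rot=d["R"],position=d["p"]))
def proj(P,c,T):
    q=np.linalg.inv(T)@np.r_[P,1]; return np.round(cv2.projectPoints(q[None,:3],np.zeros(3),np.zeros(3),np.array(c["mtx"]),np.array([c["k1"],0,0,0.]))[0].ravel(),1)
for n in ("w1","w2","w3b"):
    d=np.load(f"pics/{n}.npz"); c,T=campose("wrist",dict(tcp_rot=d["R"],position=d["p"]))
    print(n,"TCP px",proj(d["p"],c,T),"handle base/HP/end exp",[proj(tray2w(.016+x,.003+x*.03,.002+.06+(x-.085)*.404),c,T).tolist() for x in (.058,.085,.134)])
c,T=campose("scene"); d=np.load("pics/s3.npz"); print("scene TCP",proj(d["p"],c,T),"hp",[proj(tray2w(.016+x,.003+x*.03,.002+.06+(x-.085)*.404),c,T).tolist() for x in (.058,.085,.134)])
```

```text
tray xyz [0.1519 0.0079 0.0742] resid [0.0001, 0.0001]
tray xyz [0.0769 0.0056 0.0585] resid [0.0003, 0.0003]
w1 TCP px [278.8 242.1] handle base/HP/end exp [[256.0, 35.6], [253.9, 3.6], [249.7, -62.9]]
w2 TCP px [278.8 242.1] handle base/HP/end exp [[267.3, 188.5], [263.3, 148.2], [251.2, 23.3]]
w3b TCP px [278.8 242.1] handle base/HP/end exp [[279.4, 280.9], [279.9, 261.7], [281.1, 207.0]]
scene TCP [206.8 154.6] hp [[207.0, 155.2], [206.0, 145.8], [204.2, 129.0]]
```

The images agree that the real fingertips end about 40 mm short of the reported TCP. In w1 the open pad tips triangulate to z ≈ -0.058 in the tool frame. In the scene view the tips are at row 142, against a projected 154. I'll use a longer hold offset and confirm it by grasping with a force guard.

```bash
sed -i 's/^HP=.*/HP=np.array([.085,0,.060]); LIP=np.array([-.032,0,.0015]); HOLD=ctrl.hold_point_z+.040/' h.py
python3 - <<'E'
from h import *
G=-20
p,R=tool(HP,tray2w(.101,.006,.062),51.2,0,G)
s=rep(); ctrl.move_linear(np.array(s["position"])-.05*R[:,2],max_speed=.25)
eoat.set_gripper(.05)
ctrl.movep(p-.06*R[:,2],R); print(ctrl.move_linear(p,max_speed=.08,until_force=8)); rep()
eoat.set_gripper(0.0); rep()
E
```

```text
t 9.51 p [0.5857 0.3271 0.0387] op 0.0002 gf 0.0 wf [ 0.1 -0.2 -1.1] [31. 50. 75. -7. 74. 73.]
False
t 11.54 p [0.5789 0.3183 0.0072] op 0.0498 gf 0.0 wf [ 0.5 -0.1 -0.1] [30. 51. 78. -7. 70. 73.]
t 11.96 p [0.5788 0.3182 0.0072] op 0.0119 gf 58.4 wf [1.1 1.5 3.4] [30. 51. 78. -7. 70. 73.]
```

Gripped, with 58 N on the pads. Now the scooping stroke.

Run:
```python
from h import *
G=-20
L=lambda x,z,pt,y=-.0008: tool(LIP,tray2w(x,y,z),TY,pt,G)
ctrl.move_linear(*L(-.018,.0042,0),max_speed=.05); rep()
print(ctrl.move_linear(*L(-.060,.0036,-.3),max_speed=.08,until_force=25)); rep()
print(ctrl.move_linear(*L(-.0765,.0036,-.3),max_speed=.05,until_force=25)); rep()
print(ctrl.move_linear(*L(-.080,.0065,2.5),max_speed=.05)); rep()
ctrl.move_linear(*L(-.086,.013,8),max_speed=.05); rep()
ctrl.move_linear(*L(-.088,.022,13),max_speed=.05); rep()
ctrl.move_linear(*L(-.080,.055,16),max_speed=.08); rep()
a,_=snap("wrist","w4"); snap("scene","s4"); b=grab_frame("top")
s=cv2.imread("pics/s4.png")
o=np.hstack([cv2.cvtColor(a,cv2.COLOR_RGB2BGR)[0:400,130:430],cv2.resize(s[100:240,140:290],None,fx=2.85,fy=2.85)[:399].repeat(1,0) if 0 else cv2.resize(s[100:240,140:290],(429,400),interpolation=cv2.INTER_CUBIC)])
cv2.imwrite("pics/z4.png",o)
```

```text
t 12.24 p [0.582  0.3118 0.0074] op 0.0125 gf 58.3 wf [-0.4 -0.  -0.7] [30. 51. 77. -7. 71. 74.]
False
t 12.92 p [0.5545 0.2809 0.0075] op 0.0124 gf 58.4 wf [ 0.2 -0.1  0.4] [29. 48. 84. -7. 66. 73.]
False
t 13.40 p [0.5431 0.2678 0.0074] op 0.0118 gf 58.3 wf [-0.9 -1.3  0.2] [28. 47. 87. -8. 65. 73.]
False
t 13.65 p [0.5411 0.2654 0.0053] op 0.0121 gf 59.3 wf [-0.6 -3.4  6.5] [29. 49. 85. -8. 68. 74.]
t 13.94 p [0.5369 0.2608 0.002 ] op 0.0124 gf 58.8 wf [-1.  -2.5  4.6] [ 29.  52.  80. -10.  75.  75.]
t 14.19 p [0.5349 0.2587 0.0019] op 0.0123 gf 58.6 wf [ 0.1 -0.  -1.3] [ 30.  55.  76. -10.  81.  75.]
t 14.70 p [0.5394 0.2634 0.0314] op 0.0124 gf 58.6 wf [-0.6 -0.8 -1. ] [ 30.  55.  72. -11.  87.  75.]
```

View pics/z4.png

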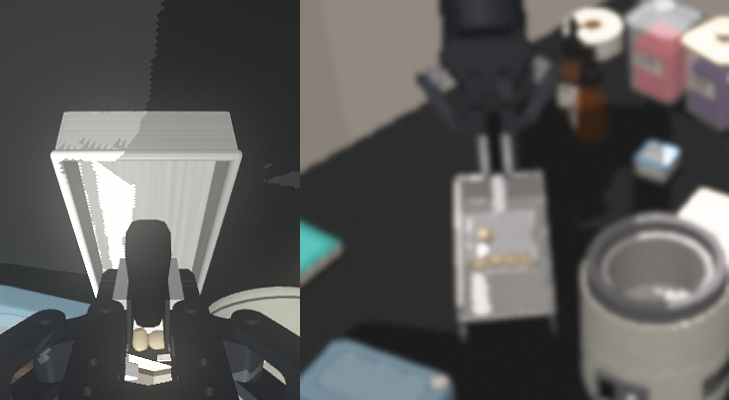

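The scene crop shows four chips in a row at about (480-525,262) and one at (484,233). The wrist view sees two behind the handle. I'll compare these with the pan's projected outline.

Run:
```python
from h import *
c,T=campose("scene")
def proj(P):
    q=np.linalg.inv(T)@np.r_[P,1]; return np.round(cv2.projectPoints(q[None,:3],np.zeros(3),np.zeros(3),np.array(c["mtx"]),np.array([c["k1"],0,0,0.]))[0].ravel(),1).tolist()
Rs=Rn.from_euler("ZY",[TY,16],degrees=True).as_matrix(); org=tray2w(-.080,-.0008,.055)-Rs@LIP
for n,p in dict(lipL=(-.032,-.028,0),lipR=(-.032,.028,0),midfloor=(0,0,.01),rearL=(.032,-.028,0),rearR=(.032,.028,0),wallL=(-.032,-.028,.016),wallR=(-.032,.028,.016)).items(): print(n,proj(org+Rs@np.array(p)))
im=cv2.imread("pics/s4.png"); hsv=cv2.cvtColor(im,cv2.COLOR_BGR2HSV)[170:215,190:235]
m=cv2.inRange(hsv,(12,50,90),(32,255,255)); n,_,st,ce=cv2.connectedComponentsWithStats(m)
print([(st[i,4],(ce[i]+[190,170]).round(1).tolist()) for i in range(1,n) if st[i,4]>3])
# if on the tray floor
print("tray floor foot corners",proj(tray2w(-.078,.037,.002)),proj(tray2w(-.078,-.037,.002)),"rim",proj(tray2w(-.108,.037,.028)),proj(tray2w(-.108,-.037,.028)))
```

```text
lipL [222.8, 193.0]
lipR [199.3, 194.9]
midfloor [210.6, 184.4]
rearL [222.0, 181.7]
rearR [199.6, 183.4]
wallL [222.3, 187.0]
wallR [198.6, 188.9]
[(np.int32(10), [204.3, 181.7]), (np.int32(40), [213.5, 190.7]), (np.int32(11), [202.4, 191.9])]
tray floor foot corners [197.4, 209.8] [227.5, 207.3] rim [196.4, 210.9] [227.6, 208.2]
```

Run:
```python
from h import *
t=np.radians(TY); u=np.array([np.cos(t),np.sin(t)]); v=np.array([-u[1],u[0]])
Rs=Rn.from_euler("ZY",[TY,16],degrees=True).as_matrix(); org=tray2w(-.080,-.0008,.055)-Rs@LIP
def ray(n,px,cam="wrist"):
    if cam=="wrist":
        d=np.load(f"pics/{n}.npz"); c,T=campose("wrist",dict(tcp_rot=d["R"],position=d["p"]))
    else: c,T=campose(cam)
    a=cast([px],0,c,T)[0]; o=T[:3,3]; return o,(a-o)/np.linalg.norm(a-o)
for n,px,cam in [("w4",(270,340),"wrist"),("w4",(287,340),"wrist"),("s4",(213.5,190.7),"scene"),("s4",(202.4,191.9),"scene"),("s4",(204.3,181.7),"scene")]:
    o,d=ray(n,px,cam)
    # intersection with plane 7 mm above pan floor, in scoop frame; and with floor-chip plane z=.009
    oo=Rs.T@(o-org); dd=Rs.T@d; p=oo+dd*((.0085-oo[2])/dd[2])
    f=o+d*((.009-o[2])/d[2]); w=f[:2]-TRAY
    print(cam,px,"scoop",np.round(p,4),"| tray floor",np.round([w@u,w@v],4),"depth",np.round((p-oo)@dd,3))
```

```text
wrist (270, 340) scoop [-0.027   0.0061  0.0085] | tray floor [-0.2561  0.0096] depth 0.264
wrist (287, 340) scoop [-0.027  -0.0061  0.0085] | tray floor [-0.2561 -0.0114] depth 0.264
scene (213.5, 190.7) scoop [-0.0329 -0.0064  0.0085] | tray floor [-0.0204 -0.0053] depth 1.117
scene (202.4, 191.9) scoop [-0.0345  0.0198  0.0085] | tray floor [-0.0215  0.0228] depth 1.116
scene (204.3, 181.7) scoop [0.0219 0.0154 0.0085] | tray floor [0.0174 0.0171] depth 1.167
```

All five are in the pan: four jammed across the mouth at scoop x≈-0.028 and one further back. Next I'll lift over the tray with more tilt, then carry to the mill.

Run:
```python
from h import *
G=-20; Y=80
m=lambda off:MILL+off*np.array([np.cos(np.radians(Y)),np.sin(np.radians(Y))])
P=[(.018,.175,22),(.018,.165,8),(.018,.152,-8),(.018,.146,-20),(.018,.144,-35),(.018,.144,-50),(.018,.144,-62)]
for o,z,p in P:
    q=ctrl.ik(*tool(LIP,[*m(o),z],Y,p,G)); print(p,None if q is None else np.round(q))
L=lambda x,z,pt,y=-.0008: tool(LIP,tray2w(x,y,z),TY,pt,G)
ctrl.move_linear(*L(-.07,.11,26),max_speed=.08)
ctrl.move_linear(*L(-.06,.19,26),max_speed=.12); rep(); ctrl.wait(.2)
o,z,p=P[0]
ctrl.move_linear(*tool(LIP,[*m(o),.19],Y,24,G),max_speed=.12); rep()
ctrl.move_linear(*tool(LIP,[*m(o),z],Y,p,G),max_speed=.08); rep()
snap("scene","s5"); s=cv2.imread("pics/s5.png"); cv2.imwrite("pics/s5c.png",cv2.resize(s[60:260,170:340],None,fx=3,fy=3,interpolation=cv2.INTER_CUBIC))
```

```text
22 [ 34.  42.  88. -29.  83.  57.]
8 [ 29.  34.  94. -22.  72.  50.]
-8 [ 21.  25. 101. -12.  61.  38.]
-20 [ 13.  20. 105.  -0.  54.  23.]
-35 [  1.  17. 110.  19.  52.  -0.]
-50 [-12.  17. 113.  37.  57. -25.]
-62 [-22.  21. 115.  46.  64. -41.]
t 16.32 p [0.5486 0.2742 0.1499] op 0.0120 gf 58.7 wf [-0.6 -0.5 -0.1] [ 32.  57.  57. -13. 110.  73.]
t 17.67 p [0.5297 0.1562 0.1536] op 0.0122 gf 58.7 wf [ 0.7  0.8 -1.3] [ 35.  42.  87. -30.  85.  57.]
t 17.97 p [0.5296 0.1568 0.1417] op 0.0121 gf 58.7 wf [-0.5 -0.5 -0.6] [ 34.  42.  88. -29.  83.  57.]
```

View pics/s5c.png

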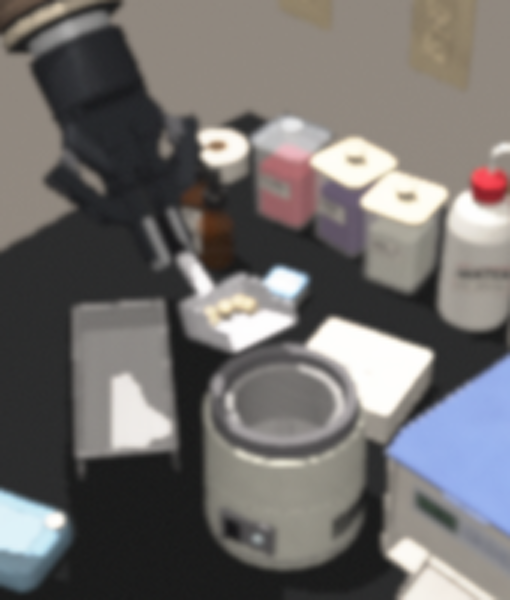

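The scene crop shows the chips now settled at the back of the pan and the tray empty. The lip, at about (250,345), is just behind the bowl. Now I'll pour slowly about the lip.

Run:
```python
from h import *
G=-20; Y=80
m=lambda off:MILL+off*np.array([np.cos(np.radians(Y)),np.sin(np.radians(Y))])
P=[(.019,.165,8,.1),(.019,.152,-6,.08),(.019,.145,-18,.05),(.019,.143,-30,.04),(.018,.142,-42,.04),(.016,.142,-54,.05),(.014,.142,-66,.06)]
for o,z,p,v in P:
    ctrl.move_linear(*tool(LIP,[*m(o),z],Y,p,G),max_speed=v); s=rep()
ctrl.wait(.5)
snap("scene","s6"); snap("top","t6")
s=cv2.imread("pics/s6.png"); t=cv2.imread("pics/t6.png")
cv2.imwrite("pics/z6.png",np.hstack([cv2.resize(s[130:270,190:310],(470,548),interpolation=cv2.INTER_CUBIC),cv2.resize(t[150:290,150:320][:,:],(330,548),interpolation=cv2.INTER_CUBIC)]))
import subprocess
```

```text
t 18.41 p [0.5308 0.1625 0.156 ] op 0.0119 gf 58.6 wf [ 0.  -0.5 -1.7] [ 29.  34.  94. -22.  73.  50.]
t 18.80 p [0.5301 0.1622 0.1649] op 0.0118 gf 58.6 wf [-0.1 -0.8 -0.7] [ 23.  27. 100. -13.  62.  40.]
t 19.23 p [0.5292 0.158  0.1771] op 0.0120 gf 58.6 wf [-0.3  0.  -1.8] [ 15.  21. 104.  -2.  55.  26.]
t 19.83 p [0.5279 0.1498 0.1936] op 0.0122 gf 58.7 wf [ 0.3 -0.6 -0.5] [  6.  18. 108.  12.  52.   8.]
t 20.48 p [0.5257 0.1363 0.209 ] op 0.0121 gf 58.7 wf [-0.6 -0.4  0.3] [ -5.  16. 112.  28.  53. -12.]
t 21.07 p [0.5227 0.1189 0.2221] op 0.0120 gf 58.7 wf [ 0.5 -0.1  0.2] [-16.  18. 114.  40.  59. -31.]
t 21.58 p [0.5192 0.0994 0.2316] op 0.0120 gf 58.7 wf [-0.3  0.6 -0.3] [-26.  23. 115.  49.  67. -45.]
```

View pics/z6.png

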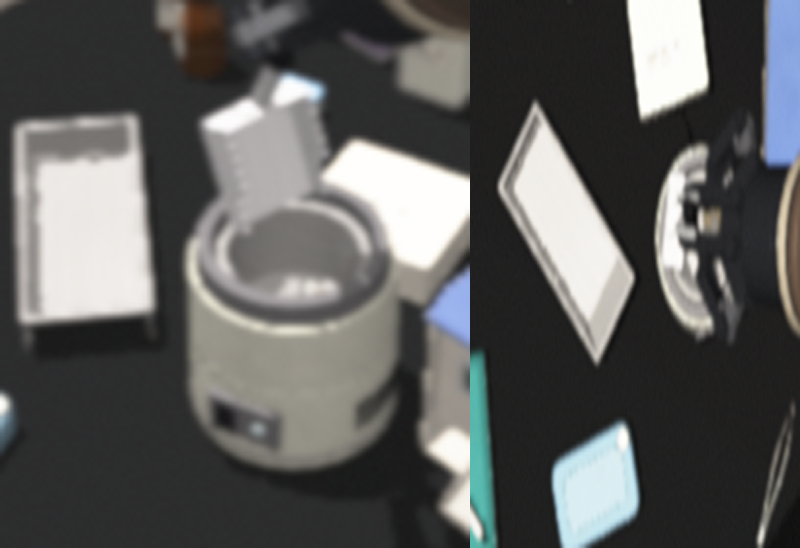

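The crops show the pan empty and upended over the bowl, light chips on the bowl floor at (305,285), and a clean bench and tray. The viewing budget is used up, so further checks will be numeric. Next the scoop goes back into the tray, and I'll count chips from a wrist frame over the mill.

Run:
```python
from h import *
G=-20; Y=80
m=lambda off:MILL+off*np.array([np.cos(np.radians(Y)),np.sin(np.radians(Y))])
ctrl.move_linear(*tool(LIP,[*m(.018),.20],Y,-50,G),max_speed=.15)
ctrl.move_linear(*tool(LIP,[*m(.025),.21],Y,-15,G),max_speed=.15)
L=lambda x,z,pt,y=0.: tool(LIP,tray2w(x,y,z),TY,pt,G)
ctrl.move_linear(*L(-.02,.15,0),max_speed=.15)
ctrl.move_linear(*L(-.02,.012,0),max_speed=.12)
print(ctrl.move_linear(*L(-.02,.0035,0),max_speed=.03,until_force=6)); s=rep()
eoat.set_gripper(.06); s=rep()
R=np.array(s["tcp_rot"]); ctrl.move_linear(np.array(s["position"])-.09*R[:,2],max_speed=.2)
# look into bowl: put camera roughly over the mill
Rd=down(-41); Tc=np.array(calibration("wrist")["T_tool_cam"])
tcp=np.array([MILL[0],MILL[1],.30])-Rd@np.array([Tc[0,3]-.07,0,0])
ctrl.movep(tcp,Rd); rep()
im,st=snap("wrist","w7"); snap("scene","s7"); snap("top","t7")
c,T=campose("wrist",st)
q=np.linalg.inv(T)@np.r_[MILL,.075,1]; px=cv2.projectPoints(q[None,:3],np.zeros(3),np.zeros(3),np.array(c["mtx"]),np.array([c["k1"],0,0,0.]))[0].ravel(); print("bowl px",px)
hsv=cv2.cvtColor(im,cv2.COLOR_RGB2HSV); mk=cv2.inRange(hsv,(10,45,110),(35,200,255))
n,_,S,ce=cv2.connectedComponentsWithStats(mk)
for i in range(1,n):
    if S[i,4]>25: w=cast([ce[i]],.077,c,T)[0]; print(S[i,4],ce[i].round(),"rel mill",np.round(w[:2]-MILL,4))
```

```text
True
t 26.63 p [0.58   0.3117 0.0066] op 0.0120 gf 59.9 wf [-0.2  1.1  8.2] [30. 51. 78. -7. 70. 74.]
t 27.15 p [0.5796 0.3115 0.006 ] op 0.0600 gf 0.0 wf [ 1.   0.3 -0.2] [30. 51. 78. -7. 70. 74.]
t 29.19 p [0.5068 0.0454 0.2994] op 0.0603 gf 0.0 wf [-0.3  0.8  0.6] [  2.  10. 101.   0.  68.  43.]
bowl px [278.73110828 162.73170603]
97 [294. 160.] rel mill [ 0.0161 -0.0091]
188 [303. 171.] rel mill [ 0.0151 -0.0264]
95 [268. 176.] rel mill [-0.0198 -0.0036]
94 [289. 183.] rel mill [-0.0067 -0.0266]
182 [442. 311.] rel mill [ 0.0357 -0.2999]
```

Blob areas of 97, 188 (two touching), 95 and 94 px inside the bowl mean all five chips are in, within about 31 mm of the axis. Now the cover.

Run:
```python
from h import *
Rd=down(-41)
ctrl.movep(np.array([.442,-.203,.30])-Rd@np.array([.01,0,0]),Rd); rep()
im,st=snap("wrist","w8"); c,T=campose("wrist",st)
q=np.linalg.inv(T)@np.r_[.442,-.203,.03,1]; px=cv2.projectPoints(q[None,:3],np.zeros(3),np.zeros(3),np.array(c["mtx"]),np.array([c["k1"],0,0,0.]))[0].ravel(); print("exp px",px)
x0,y0=np.clip((px-110).astype(int),0,None); g=cv2.cvtColor(im,cv2.COLOR_RGB2GRAY)
roi=g[y0:y0+220,x0:x0+220]
mk=(roi>80).astype(np.uint8); n,lb,S,ce=cv2.connectedComponentsWithStats(mk)
i=1+np.argmax(S[1:,4]); print("blob",S[i],ce[i])
cnt=max(cv2.findContours((lb==i).astype(np.uint8),cv2.RETR_EXTERNAL,cv2.CHAIN_APPROX_NONE)[0],key=cv2.contourArea)
pts=cnt.reshape(-1,2)+[x0,y0]; w=cast(cv2.convexHull(pts.astype(np.int32)).reshape(-1,2),.0205,c,T)[:,:2]
(cx,cy),r=cv2.minEnclosingCircle(w.astype(np.float32)); print("flange",cx,cy,"dia",2*r)
fill=np.zeros_like(mk); cv2.drawContours(fill,[cnt],-1,1,-1)
dk=((roi<55)&(fill>0)).astype(np.uint8); n,lb,S,ce=cv2.connectedComponentsWithStats(dk)
for i in range(1,n):
    if S[i,4]>60: print("dark",S[i],"->",cast([ce[i]+[x0,y0]],.062,c,T)[0].round(4))
```

```text
t 30.38 p [ 0.4359 -0.2098  0.2999] op 0.0597 gf 0.0 wf [ 0.   0.7 -0.5] [-29.   8. 104.   0.  68.  12.]
exp px [278.65306387 154.15223468]
blob [  76    0  144   71 6010] [150.37420965  23.95224626]
flange 0.5566306114196777 -0.14101958274841309 dia 0.17730556428432465
```

Run:
```python
from h import *
d=np.load("pics/w8.npz"); im=d["im"]; c,T=campose("wrist",dict(tcp_rot=d["R"],position=d["p"]))
g=cv2.cvtColor(im,cv2.COLOR_RGB2GRAY)
print(g[54:264:10,170:400:10])
```

```text
[[ 39  39  40  39  42  43  47  50 195 212 209 193 152 154 157 164 164 163
  164 162 162 162 170]
 [ 39  40  40  42  41  45  47  50  53 217 216 207 119 153 156 164 164 164
  163 164 162  95  58]
 [ 41  39  39  41  41  44  47  49  54  51 215 211 207 104 154 160 164 162
  163 164  56  55  55]
 [ 41  41  40  40  43  41  46  49  53  57 202 218  62  53 145 158 160 163
  161  61  59  56  54]
 [ 40  42  40  40  40  44  48  50  54  55  61  63  64  64 251 155 158 172
   63  60  57  56  53]
 [ 40  40  39  43  43  46  50  51  55  58  61  63  63  66  64  63 101 131
  126  59  59  58  63]
 [ 41  90  40  41  44  47  48  53  55  61  62  68  63  67  67  64  62 149
   63  62  59  68  66]
 [ 44  41  42  43 254  47  50  55  60 171 216 217 215 169  66  67  65  64
  245  61  63  60  59]
 [ 42  40  41  42  45  48  53  56 172 226 234 234 234 226 167  66  67 223
  250 252  62  60 100]
 [ 43  42  44  45  46  50  54  59 221 234 235 234 234 234 203  59  67  67
  251 250  60  61  54]
 [ 43  40  45  45  47  49  52  59 222 235 239  78  52 234 223 120  67  64
  175  63  63  63  57]
 [ 43  42  43  44  47  49  55  59
[... 237 characters left out ...]
 55  56  58 122 188]
 [ 42  51 168  51  49  51  52  52  56  58  60  63  58  60  58  57  53  51
   50  52  53  51  52]
 [ 45  46  54  53  52  51  52  53  52  54  57  57  56  55  53  43  50  51
   41  39  42  48  50]
 [219  49  50  56  55  55  51  51  52  51  52  52  51  51  39  37  36  33
   33  34  34  34  34]
 [220 223  53  61  58  58  53  53  50  50  50  48  49  46  35  33  31  30
   31  30  30  30  31]
 [222 220 222  56  63  59  55  51  49  49  47  46  45  34  32  31  30  28
   31  27  30  30  29]
 [222 224 221 220  54  62  58  55  53  44  36  36  33  31  32  31  29  28
   24  27  28  26  27]
 [220 222 224 221 220  52  61 111  45  41  41  36  33  33  30  27  27  40
   29  27  29  25  29]]
```

Run:
```python
from h import *
d=np.load("pics/w8.npz"); im=d["im"]; c,T=campose("wrist",dict(tcp_rot=d["R"],position=d["p"]))
x0,y0=230,105; roi=cv2.cvtColor(im,cv2.COLOR_RGB2GRAY)[y0:205,x0:330]
n,lb,S,ce=cv2.connectedComponentsWithStats((roi>110).astype(np.uint8)); i=1+np.argmax(S[1:,4]); print(S[i])
cnt=max(cv2.findContours((lb==i).astype(np.uint8),cv2.RETR_EXTERNAL,cv2.CHAIN_APPROX_NONE)[0],key=cv2.contourArea)
h=cv2.convexHull(cnt).reshape(-1,2)+[x0,y0]; w=cast(h,.0205,c,T)[:,:2]
s=np.linalg.lstsq(np.c_[2*w,np.ones(len(w))],(w**2).sum(1),rcond=None)[0]; print("flange",s[:2],2*np.sqrt(s[2]+s[:2]@s[:2]))
f=np.zeros(roi.shape,np.uint8); cv2.drawContours(f,[cnt],-1,1,-1); f=cv2.erode(f,np.ones((7,7)))
n,lb,S,ce=cv2.connectedComponentsWithStats(((roi<100)&(f>0)).astype(np.uint8)); i=1+np.argmax(S[1:,4])
print("knob",S[i],cast([ce[i]+[x0,y0]],.064,c,T)[0])
```

```text
[  12   10   79   79 4460]
flange [ 0.44263509 -0.20704645] 0.10428616872461527
knob [ 42  44  20  22 360] [ 0.44371232 -0.20608035  0.064     ]
```

Run:
```python
from h import *
Rd=down(-41); C=np.array([.443,-.2066]); K=lambda xy,z: np.array([*xy,z-HOLD])
ctrl.movep(K(C,.13),Rd); print(ctrl.move_linear(K(C,.058),max_speed=.1,until_force=6)); rep()
eoat.set_gripper(0.); s=rep()
if .02<s["opening"]<.032:
    ctrl.move_linear(K(C,.25),max_speed=.2); s=rep()
    ctrl.move_linear(K(MILL,.25),max_speed=.2); rep()
    ctrl.move_linear(K(MILL,.195),max_speed=.1); rep()
    # view check: knob and mill seen from the scene camera, numeric
    snap("scene","s9")
```

```text
False
t 32.21 p [ 4.434e-01 -2.068e-01 -2.000e-04] op 0.0602 gf 0.0 wf [1.2 0.1 0.5] [-29.  32. 121.  -0.  26.  12.]
t 32.62 p [ 0.444  -0.2073  0.0006] op 0.0253 gf 66.9 wf [-1.9 -1.1 21.4] [-29.  32. 121.  -0.  26.  12.]
t 33.73 p [ 0.4424 -0.2062  0.1904] op 0.0247 gf 63.7 wf [ 0.8 -0.1 -1.4] [-29.  15. 112.   0.  53.  12.]
t 35.20 p [0.5102 0.0488 0.1912] op 0.0249 gf 63.7 wf [ 0.7  0.1 -1.8] [  2.  17. 109.  -0.  54.  43.]
t 35.90 p [0.5108 0.0493 0.1366] op 0.0249 gf 63.7 wf [ 0.5  0.8 -0.9] [  2.  21. 113.  -0.  47.  43.]
```

Run:
```python
from h import *
print(ctrl.move_linear([*MILL,.117],max_speed=.04,until_force=6)); s=rep()
if s["position"][2]<.1185:
    print(ctrl.move_linear([*MILL,.100],max_speed=.012,until_force=22)); rep(); ctrl.wait(.3); rep()
```

```text
False
t 36.58 p [0.5104 0.0495 0.1169] op 0.0248 gf 63.7 wf [-0.5 -0.1 -1.9] [  2.  22. 114.  -0.  44.  43.]
True
t 37.51 p [0.5107 0.0495 0.1066] op 0.0247 gf 67.9 wf [-2.2 -0.5 13.2] [  2.  23. 114.  -0.  43.  43.]
t 37.81 p [0.5108 0.0495 0.1066] op 0.0251 gf 68.0 wf [-2.4 -0.  11.7] [  2.  23. 114.  -0.  43.  43.]
```

The TCP is at exactly the height expected with the ring home, and the push is 12 N. I'll firm it up to about 25 N.

Run:
```python
from h import *
z=readout.get_state()["position"][2]
for k in range(1,9):
    hit=ctrl.move_linear([*MILL,z-.0005*k],max_speed=.005,until_force=25); ctrl.wait(.1); s=rep()
    if s["wrist_force"][2]>22 or hit: break
ctrl.wait(3.2); s=rep()
```

```text
t 38.16 p [0.5108 0.0495 0.1066] op 0.0246 gf 68.0 wf [-2.8  0.7 12.7] [  2.  23. 114.   0.  43.  43.]
t 38.51 p [0.5109 0.0495 0.1065] op 0.0241 gf 70.8 wf [-5.9  0.6 22.1] [  2.  23. 114.   0.  43.  43.]
t 41.71 p [0.5109 0.0495 0.1065] op 0.0249 gf 70.8 wf [-5.5  0.9 22.9] [  2.  23. 114.   0.  43.  43.]
```

```bash
python3 -c "
from h import *
print(workorder.sign_off()); rep()"
```

```text
the job is handed in; nothing more can be done
None
the job is handed in; nothing more can be done
```

I handed the job in at about 42 s of the 72 s: all five chips counted in the bowl, scoop back in the tray and let go, and the cover held down at about 23 N with the ring on its stop; no verdict came back.

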